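Gauge a circuit base against the yellow flip stop

ROBOT

A 7-joint arm with a two-finger parallel gripper is mounted at the origin on the work surface. World frame = base frame: x ahead of the robot, y to its left, z up, the work surface at z = 0. Lengths are in m, angles in rad, forces in N, time in s.
With the tool pointing down it reaches from about 0.4 to 0.85 m from the base axis. Payload 4.5 kg.
Tool frame: the origin (TCP) lies at the very end of the fingers, on their centre line; the grasp point (between the pads) lies 19 mm behind it (r.grip_depth is the z of the grasp point in the tool frame, in m); z points along the fingers, y is the line along which they close (so a half turn about z gives the same grasp; the last joint's range is limited). The gripper opens to 88 mm and grips with 3 to 60 N. Pads are 18 mm wide; open, the fingers measure 123 mm over their backs; the gripper's body (75 mm by 187 mm) begins 45 mm behind the grasp point.
Start: joints at [1.187, 0.689, -0.195, 1.565, 0.157, 0.902, -0.215], TCP at [0.254, -0.571, 0.239] pointing down, gripper open.
Joint ranges: [-3.01, 3.01], [-0.46, 2.08], [-1.47, 1.51], [0.13, 2.56], [-1, 4.14], [0.04, 2.09], [-2.66, 2.66]. Speed limits (rad/s): [2.57, 2.57, 3.14, 3.14, 3.14, 3.14, 3.14].

INTERFACE

Orientations are given as a unit quaternion [x, y, z, w].
In Python, from plant import r, snapshot, camera_params gives the robot as it stands (r), with the cameras as plain functions.
- The arm moves only by the tool shift_gripper, called after "Request:" by a JSON object that holds its "op" and its "data". Schema: {"type":"object","properties":{"moves":{"type":"array","items":{"type":"number"},"minItems":7,"maxItems":70},"grip_force":{"type":"number"},"only":{"type":"string"},"quiet":{"type":"boolean"},"lines":{"type":"string"}},"required":["moves"],"additionalProperties":false}. moves is one flat list of numbers that holds 1 to 10 rows one after another, with no inner brackets; each row has 7 numbers: the opening from 0.0 (shut) to 1.0 (fully open), then dx, dy, dz in a scale on which 1.0 is 75 cm, then a rotation vector rx, ry, rz in shares of 180 degrees (1.0 is 180 degrees); each row is the pose to reach, as a shift and turn from the pose commanded when the call began, along the tool's axes at that moment; what a row does not reach only later rows make up. A row lasts 1/10 s, in which the tool goes at most 0.05 m and 0.15 rad, less where a joint would pass 70% of its speed; a pose out of reach is approached as far as the arm can. The fingers move at their own pace and stop on an object; grip_force is the grip in N (left out, the last holds). Time passes only in rows, so rows that do not move let the fingers close. The tool returns the time, the measured TCP pose, the force, the opening and the grip force at its end. only (a regular expression) keeps the lines of the reply that match it, lines (a string "A,B") keeps lines A to B, and quiet returns only ok. A shift or turn number past 1, either way, is cut back to 1. Input that does not fit is refused with a message, and nothing moves.
- r.get_state(): the state, without advancing time (a new reading comes with each control period).
- snapshot(name): name is "scene" or "top"; returns the picture (400x640x3 uint8, red, green, blue); there is no depth.
- camera_params(name): a dict with "fx", "fy", "cx", "cy" (pixels), "k1" (the pictures are not rectified: a ray, as slopes to the right and down, at radius r is drawn at 1 + k1 r^2 times it, then the intrinsics apply), "rvec" (rotation vector, rad) and "tvec" (3), from world to camera coordinates, as OpenCV has them. Camera axes: x right, y down, z forward; pixel columns grow to the right and rows downward; lengths in m; the calibration is good to about 2 mm. A picture is of the moment at which its call begins. camera_params takes no time and is no camera call.
- r.finish_job(): hands the job in; it is judged then, once.
The state is a dict: "clock": time; "q": joint angles; "qd": joint speeds; "joint_torque": joint torques, N m; "tool_pos": TCP position; "eef_rot": TCP orientation; "contact_force": force on the tool from outside, world axes, zero at the start; "moment": the same for the moment, N m; "opening": opening from 0.0 (shut) to 1.0 (fully open); "finger_force": force on a finger pad.
Only numpy, scipy, OpenCV 4.12 (cv2) and the standard library are available. Lean on these libraries where they do the work, as an engineer would, in place of code of your own. Each camera call takes 0.05 s, during which the arm holds its last target. There are 200 camera calls.

TASK

On the aluminium fence, flip the yellow stop fully down, then slide the circuit that stands between the two stops along the fence until it touches the yellow stop. Then flip the yellow stop back up, leaving the circuit in its gauged place square against the fence. Leave the red stop up throughout.

Things in the scene. Friction and masses are not known exactly. Their poses are not given: they have to be found in the camera images.
- jig: Grey base board, 170 (x) x 480 (y) x 12 mm, origin under its centre, fixed at varying place and yaw (to 0.2 rad). On it, along y at its far (+x) side, an aluminium fence: 20 mm thick, top 50 mm above the table, working face (to -x) at x = 40 mm. A yellow and a red flip stop of one build stand on the fence, one near each end, 340 to 380 mm apart; which is left varies.
- yellow_stop: Dark steel hinge bracket of the yellow stop, 22 x 44 mm, fixed on the fence's top. Origin: centre of its underside, 50 mm above the table, 10 mm behind the fence's face; axes parallel to the jig's. Hinge line along y at z = 12 mm. Leaf: a yellow bar 16 mm wide with a tongue below, 14 to 70 mm from the hinge, y -6 to +6 mm, that when down hangs to 2 mm over the base and stops the circuit's end.
- yellow_leaf (a joint): Yellow leaf's angle q, rad: 0 fully down (level, to the bracket's -x), 1.57 straight up, limit 1.75; starts 1.35 to 1.65. Stays where left; 1 to 2 N at the grip turns it. Grip at the free end: round yellow bar with domed ends, 18 mm thick, 40 mm long along y, centred at bracket (-95 cos q, 0, 12 + 95 sin q) mm; pinched across its ends from above, it turns between the pads.
- circuit: Loose, 0.2 kg, on the jig between the stops: wood block 60 (x) x 90 (y) x 18 mm, green board on top (to 20 mm), in its middle a dark transformer 30 x 26 mm (to 44 mm). Origin: centre of underside. Its +x long side faces the fence, 2 to 6 mm off it. Starts 155 to 205 mm from the yellow stop, centre to centre along y; 51 mm when touching it. Slides easily. A like circuit off the jig is not used.
- red_leaf (a joint): Hinge angle of the red leaf, same build and meaning as the yellow one. Starts up at 1.35 to 1.65 and is to stay up.

How it is judged:
On the way, in this order (a step that is already met when the one before it is completed fails the run):
1. the yellow stop is flipped fully down, with the circuit not yet at it (value of joint yellow_leaf below 0.15 rad and horizontal distance between circuit and yellow_stop above 0.09 m), for 0.2 s.
2. with the yellow stop down, the circuit touches it, square against the fence (value of joint yellow_leaf below 0.15 rad and contact force between circuit and yellow_stop above 0.2 N and (y of circuit in the frame of yellow_stop between 0.041 and 0.061 m or y of circuit in the frame of yellow_stop between -0.061 and -0.041 m) and x of circuit in the frame of yellow_stop between -0.055 and -0.03 m and angle between the y axis of circuit and the y axis of yellow_stop, either way round below 0.175 rad and angle between circuit's own z axis and vertical below 0.15 rad), for 0.1 s.
At the end, for the whole second after the job is handed in: The yellow stop is up again (1.2 rad or more) and the red one still up (1.2 rad or more); the circuit lies at rest on the jig where the stop set it, within 10 mm along the fence of touching the stop's tongue, no more than 15 mm off the fence, parallel to it within 10 degrees, and flat (value of joint each of yellow_leaf, red_leaf above 1.2 rad and (y of circuit in the frame of yellow_stop between 0.041 and 0.061 m or y of circuit in the frame of yellow_stop between -0.061 and -0.041 m) and x of circuit in the frame of yellow_stop between -0.055 and -0.03 m and angle between the y axis of circuit and the y axis of yellow_stop, either way round below 0.175 rad and angle between circuit's own z axis and vertical below 0.15 rad and linear speed of circuit below 0.02 m/s).
It fails at once if the red stop is flipped down (below 1.0 rad) (value of joint red_leaf below 1 rad).
It also fails if it takes over 61 s, if anything falls off the work surface, if the arm or the gripper's body presses on something with over 40 N, if the wrist force passes 120 N, or if a joint passes its speed limit or range.

## Working session

There is one attempt and no reset: what is moved stays moved. The work goes in short steps, Python scripts to look and compute and a tool call to move; the robot and the scene stay as the last step left them, time stands still between calls to the robot, and variables do not carry over. Pictures are saved under pics/ and viewed, at most 10 in all, crops included, and the job is handed in when it is done.

```bash
ls; mkdir -p pics
```

Run:
```python
from plant import r, snapshot, camera_params
import cv2
for n in("scene","top"):
    cv2.imwrite(f"pics/{n}0.png",snapshot(n)[:,:,::-1]); print(n,camera_params(n))
s=r.get_state();print(s);print(r.grip_depth)
```

```text
pics
plant.py
scene {'fx': 373.6943476571629, 'fy': 373.6943476571629, 'cx': 318.0506684840755, 'cy': 199.3252572467161, 'k1': 0.02954593982829351, 'rvec': array([ 0.73413816,  2.60685083, -1.0913915 ]), 'tvec': array([ 0.50437662, -0.1725744 ,  0.93995844])}
top {'fx': 412.3564574316532, 'fy': 412.3564574316532, 'cx': 318.53981143083024, 'cy': 197.693580602936, 'k1': -0.10279889452010964, 'rvec': array([ 2.12013367, -2.11963073,  0.159873  ]), 'tvec': array([0.01550006, 0.58929699, 0.73838312])}
{'clock': 0.1, 'q': array([ 1.18680999,  0.6898893 , -0.19450983,  1.56620322,  0.15731628,
        0.90250162, -0.21509807]), 'qd': array([-2.86820869e-04, -2.04780951e-03,  6.23575553e-04, -3.51306417e-03,
        1.21651841e-03, -3.87130131e-04,  5.22329435e-05]), 'joint_torque': array([-1.91532599e-03, -5.28497958e+01, -1.27086829e+00, -1.53836864e+01,
       -5.25166048e-02,  2.07709782e-03,  4.14684735e-05]), 'tool_pos': array([ 0.25331572, -0.57076351,  0.23800654]), 'eef_rot': array([ 9.78252858e-01,  2.07414313e-01, -2.33137435e-04, -7.70516064e-04]), 'contact_force': array([ 0.25482238, -0.13484874,  0.12180229]), 'moment': array([ 0.02105323, -0.01499148,  0.000449  ]), 'finger_force': 0.0, 'opening': 1.0026720114258876}
-0.0187
```

View pics/scene0.png

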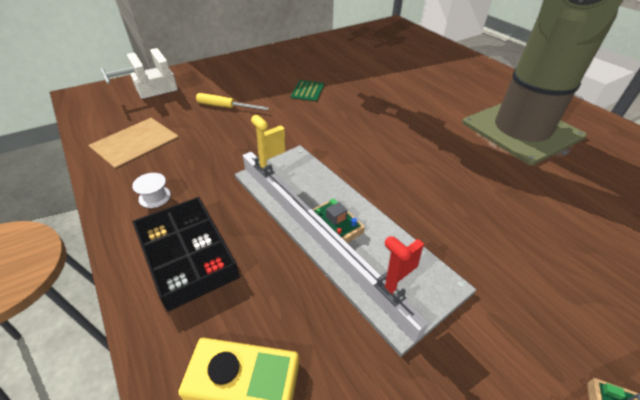

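View pics/top0.png

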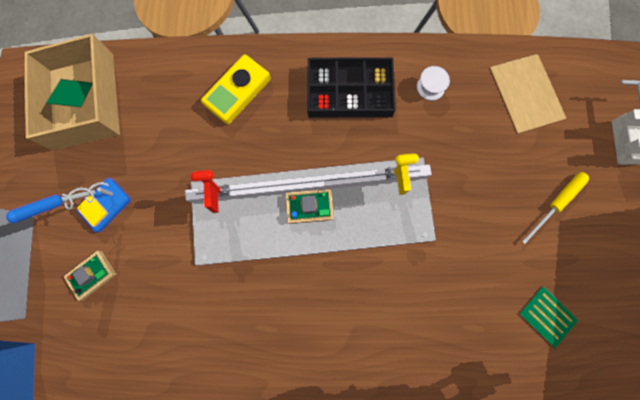

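The top view shows the jig with the red stop at (205,190) on the left (+y) and the yellow stop at (405,170) on the right (-y). The circuit is at (310,206). In the scene view, the yellow grip is at (260,122), the red grip at (400,245) and the circuit at (338,218).

Create h.py:
```python
import numpy as np,cv2
from plant import r, snapshot, camera_params
class C:
    def __init__(s,n):
        s.n=n;p=camera_params(n);s.K=np.array([[p['fx'],0,p['cx']],[0,p['fy'],p['cy']],[0,0,1]])
        s.D=np.array([p['k1'],0,0,0.]);s.rv=np.array(p['rvec']);s.t=np.array(p['tvec']);s.R=cv2.Rodrigues(s.rv)[0];s.o=-s.R.T@s.t
    def rays(s,px):
        u=cv2.undistortPoints(np.float64(px).reshape(-1,1,2),s.K,s.D)[:,0]
        d=np.c_[u,np.ones(len(u))]@s.R;return d/np.linalg.norm(d,axis=1)[:,None]
    def plane(s,px,z):
        d=s.rays(px);return s.o+d*((z-s.o[2])/d[:,2])[:,None]
    def proj(s,P): return cv2.projectPoints(np.float64(P).reshape(-1,1,3),s.rv,s.t,s.K,s.D)[0][:,0]
def tri(a,pa,b,pb):
    da,db=a.rays([pa])[0],b.rays([pb])[0]
    k=np.linalg.lstsq(np.c_[da,-db],b.o-a.o,rcond=None)[0]
    A,B=a.o+k[0]*da,b.o+k[1]*db;return (A+B)/2,np.linalg.norm(A-B)
T,S=C("top"),C("scene")
def hsv(im):return cv2.cvtColor(im,cv2.COLOR_RGB2HSV)
def blob(m,box):
    x0,y0,x1,y1=box;q=np.zeros(m.shape,np.uint8);q[y0:y1,x0:x1]=m[y0:y1,x0:x1];return q
```

Run:
```python
from h import *
it,is_=snapshot("top"),snapshot("scene")
ht,hs=hsv(it),hsv(is_)
# board near edge
g=((ht[...,1]<40)&(ht[...,2]>90)).astype(np.uint8)
pts=[]
for c in range(205,426,4):
    col=np.where(g[200:290,c])[0]; pts.append((c,200+col.max()+.5))
P=T.plane(pts,.012)[:,:2]
vx,vy,x0,y0=cv2.fitLine(P.astype(np.float32),cv2.DIST_HUBER,0,1e-4,1e-4).ravel()
print("yaw",np.arctan2(-vx,vy) if vy>0 else np.arctan2(vx,-vy),"line pt",x0,y0)
for box,n in(((185,150,440,275),"board"),):
    q=blob(g,box);rows=[]
    for rr in(225,230,235):
        xs=np.where(q[rr])[0];rows+= [(xs.min(),rr),(xs.max()+1,rr)]
    print(T.plane(rows,.012).round(4))
ye=lambda h:((h[...,0]>20)&(h[...,0]<34)&(h[...,1]>120)&(h[...,2]>90)).astype(np.uint8)
re=lambda h:(((h[...,0]<6)|(h[...,0]>174))&(h[...,1]>180)&(h[...,2]>90)).astype(np.uint8)
for n,f,bt,bs in(("y",ye,(385,140,430,200),(240,105,295,175)),("r",re,(180,160,225,220),(375,225,430,300))):
    for nm,h,b in(("t",ht,bt),("s",hs,bs)):
        q=blob(f(h),b);print(n,nm)
        print("\n".join(f"{y} {np.where(q[y])[0].min()}-{np.where(q[y])[0].max()}" for y in range(b[1],b[3],2) if q[y].any()))
gr=((ht[...,0]>40)&(ht[...,0]<90)&(ht[...,1]>80)).astype(np.uint8);q=blob(gr,(280,185,340,228))
w=cv2.findNonZero(q);print("green",cv2.minAreaRect(w))
B=cv2.boxPoints(cv2.minAreaRect(w));print(T.plane(B,.02).round(4),T.plane([B.mean(0)],.02))
a=cv2.resize(it[140:280,180:445],None,fx=3,fy=3,interpolation=cv2.INTER_CUBIC);cv2.imwrite("pics/c1.png",a[:,:,::-1])
a=cv2.resize(is_[100:310,220:440],None,fx=2.8,fy=2.8,interpolation=cv2.INTER_CUBIC);cv2.imwrite("pics/c2.png",a[:,:,::-1])
```

```text
yaw 0.10245402 line pt 0.4852546 0.02352405
[[ 0.5406  0.2707  0.012 ]
 [ 0.5405 -0.2138  0.012 ]
 [ 0.5304  0.2702  0.012 ]
 [ 0.5305 -0.2134  0.012 ]
 [ 0.5203  0.2676  0.012 ]
 [ 0.5206 -0.215   0.012 ]]
y t
154 401-417
156 397-418
158 395-418
160 396-417
162 397-416
164 398-408
166 397-407
168 395-407
170 394-407
172 394-408
174 396-407
176 397-408
178 397-409
180 397-409
182 398-409
184 399-409
186 399-410
188 399-410
190 399-409
192 400-405
194 400-400
y s
115 254-257
117 252-261
119 251-262
121 252-264
123 253-266
125 255-267
127 256-283
129 257-283
131 257-283
133 257-283
135 257-283
137 257-283
139 258-284
141 258-284
143 258-284
145 258-284
147 258-284
149 258-284
151 258-283
153 258-279
155 259-275
157 259-270
159 259-266
161 260-265
163 260-265
165 260-265
167 262-262
r t
170 203-210
172 193-212
174 191-213
176 191-213
178 191-211
180 193-211
182 204-212
184 204-214
186 204-216
188 205-219
190 204-219
192 204-218
194 205-217
196 205-217
198 204-217
200 204-217
202 204-216
204 205-216
206 205-217
208 208-217
210 211-217
r s
239 391-395
241 386-420
243 386-422
245 387-422
247 388-420
249 390-420
251 392-419
253 392-419
255 392-418
257 391-418
259 391-417
261 391-417
263 390-416
265 390-416
267 390-414
269 389-411
271 389-409
273 388-406
275 388-404
277 387-401
279 387-398
281 387-396
283 387-395
285 386-395
287 387-394
289 389-393
291 391-391
green ((308.9426574707031, 205.36886596679688), (24.082508087158203, 39.47358322143555), 84.80557250976562)
[[ 0.6001  0.0771  0.02  ]
 [ 0.6072 -0.0015  0.02  ]
 [ 0.5589 -0.0057  0.02  ]
 [ 0.5518  0.0721  0.02  ]] [[0.57937279 0.0354347  0.02      ]]
```

View pics/c1.png

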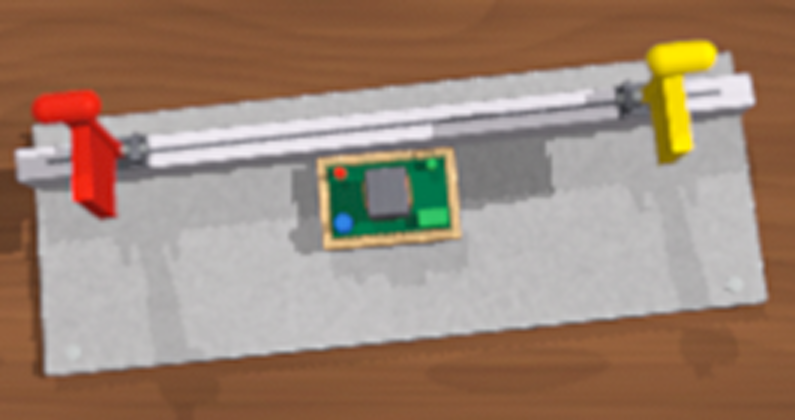

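View pics/c2.png

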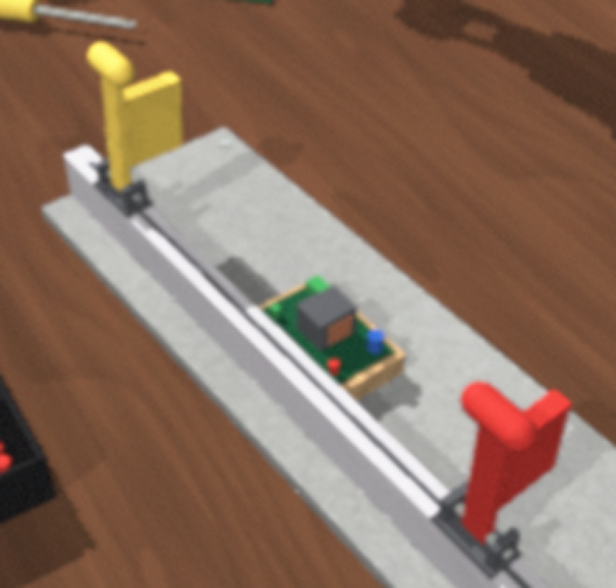

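The crops agree with the numbers: the yellow grip centre is at about top (407.3,159.2) and scene (259.3,122.2), and red at about top (202.3,175.3) and scene (398,248). The circuit's wood outline in the top view spans crop corners (318,157), (455,148), (461,238) and (325,250).

Run:
```python
from h import *
from scipy.spatial.transform import Rotation as Ro
for n,a,b in(("Y",(407.2,159.2),(259.3,122.2)),("R",(202.3,175.2),(398,248))):
    p,e=tri(T,a,S,b);print(n,p.round(4),round(e,4))
yaw=.1025;ex=np.array([np.cos(yaw),np.sin(yaw)]);ey=np.array([-ex[1],ex[0]])
# circuit: wood corners at z=.018 ; transformer top two views
cw=np.array([(318,157),(455,148),(461,238),(325,250)])/3+[180,140]
P=T.plane(cw,.018);print("wood",P.round(4),P.mean(0).round(4),np.linalg.norm(np.diff(P,axis=0),axis=1))
d=P[0]+P[3]-P[1]-P[2];print("cyaw",np.arctan2(-d[0],d[1]))
# transformer top face: top crop centre (386,187); scene crop quad centre (327,305)
p,e=tri(T,(386/3+180,187/3+140),S,(327/2.8+220,305/2.8+100));print("trafo",p.round(4),round(e,4))
# fence top lines in top view -> z=.05
f=np.array([(20,182),(752,104)])/3+[180,140];g=np.array([(20,150),(748,73)])/3+[180,140]
for l in(f,g):
    Q=T.plane(l,.05);print("fence",Q.round(4),np.arctan2(-(Q[0]-Q[1])[0],(Q[0]-Q[1])[1]), Q[:,:2]@ex)
print("near edge",np.array([.48525,.0235])@ex)
print("tool",Ro.from_quat(r.get_state()['eef_rot']).as_matrix().round(4))
```

```text
Y [ 0.6352 -0.1353  0.159 ] 0.0013
R [0.6089 0.2111 0.1582] 0.0022
wood [[ 0.6062  0.0818  0.018 ]
 [ 0.6121 -0.0098  0.018 ]
 [ 0.5516 -0.0136  0.018 ]
 [ 0.5437  0.0762  0.018 ]] [0.5784 0.0336 0.018 ] [0.09184424 0.06061674 0.09015905]
cyaw 0.07625393138087126
trafo [0.5783 0.0352 0.0571] 0.0029
fence [[ 0.5841  0.2732  0.05  ]
 [ 0.6346 -0.202   0.05  ]] 0.1057094083057057 [0.60902724 0.61056096]
fence [[ 0.6054  0.2745  0.05  ]
 [ 0.6552 -0.2004  0.05  ]] 0.10467380692440809 [0.63026414 0.63130205]
near edge 0.4851076864775055
tool [[ 9.140e-01  4.058e-01 -5.000e-04]
 [ 4.058e-01 -9.140e-01  9.000e-04]
 [-1.000e-04 -1.100e-03 -1.000e+00]]
```

Units first: shifts go in shares of 75 cm and turns go in shares of 180 degrees. So 0.44 m / 0.75 = 0.5867, 0.045 m / 0.75 = 0.06, 0.05 rad / 3.1416 = 0.0159.

Request:
{"op": "shift_gripper", "data": {"moves": [1, 0.06, -0.0267, 0, 0, 0, 0.0159, 1, 0.12, -0.0533, 0, 0, 0, 0.0318, 1, 0.18, -0.08, 0, 0, 0, 0.0477, 1, 0.24, -0.1067, 0, 0, 0, 0.0637, 1, 0.3, -0.1333, 0, 0, 0, 0.0796, 1, 0.36, -0.16, 0, 0, 0, 0.0955, 1, 0.42, -0.1867, 0, 0, 0, 0.0993, 1, 0.48, -0.22, 0, 0, 0, 0.0993, 1, 0.5333, -0.2467, 0, 0, 0, 0.0993, 1, 0.5867, -0.2733, 0, 0, 0, 0.0993], "grip_force": 10}}

```text
clock: 1.2
tool_pos: [0.5736, -0.2032, 0.2386]
eef_rot: [0.999, 0.053, -0.0, -0.0]
contact_force: [0.3, -0.1, -0.4]
opening: 0.997
finger_force: 0.0
```

Add to h.py:
```python
from scipy.spatial.transform import Rotation as Ro
yaw=.104;ex=np.array([np.cos(yaw),np.sin(yaw),0]);ey=np.array([-ex[1],ex[0],0])
def togo(p):
    s=r.get_state();M=Ro.from_quat(s['eef_rot']).as_matrix();print("tool d",(M.T@(np.array(p)-s['tool_pos'])).round(4),"rotvec",Ro.from_matrix(M.T@np.c_[ex,-ey,[0,0,-1]]).as_rotvec().round(4),"pos",s['tool_pos'].round(4))
```

```bash
python3 -c "
from h import *
togo([.6352,-.1353,.239])"
```

```text
tool d [ 0.0684 -0.0609 -0.0004] rotvec [-0.0002  0.0002  0.0027] pos [ 0.5736 -0.2032  0.2386]
```

Request:
{"op": "shift_gripper", "data": {"moves": [1, 0.0453, -0.04, 0, 0, 0, 0, 1, 0.0907, -0.0813, 0, 0, 0, 0, 1, 0.0907, -0.0813, 0, 0, 0, 0, 1, 0.0907, -0.0813, 0.04, 0, 0, 0, 1, 0.0907, -0.0813, 0.08, 0, 0, 0, 1, 0.0907, -0.0813, 0.1067, 0, 0, 0, 1, 0.0907, -0.0813, 0.1333, 0, 0, 0, 1, 0.0907, -0.0813, 0.1333, 0, 0, 0]}}

```text
clock: 2.0
tool_pos: [0.6312, -0.1374, 0.1358]
eef_rot: [0.999, 0.053, -0.003, -0.001]
contact_force: [-0.6, -0.1, 0.2]
opening: 1.0
finger_force: 0.0
```

Run:
```python
from h import *
togo([.6352,-.1353,.139])
a=snapshot("scene")[80:230,200:360];b=snapshot("top")[90:240,320:480]
cv2.imwrite("pics/g1.png",cv2.resize(np.hstack([a,b]),None,fx=2.5,fy=2.5)[:,:,::-1])
```

```text
tool d [ 0.0042 -0.0017 -0.0033] rotvec [-0.0015  0.0063  0.0017] pos [ 0.6312 -0.1374  0.1358]
```

View pics/g1.png

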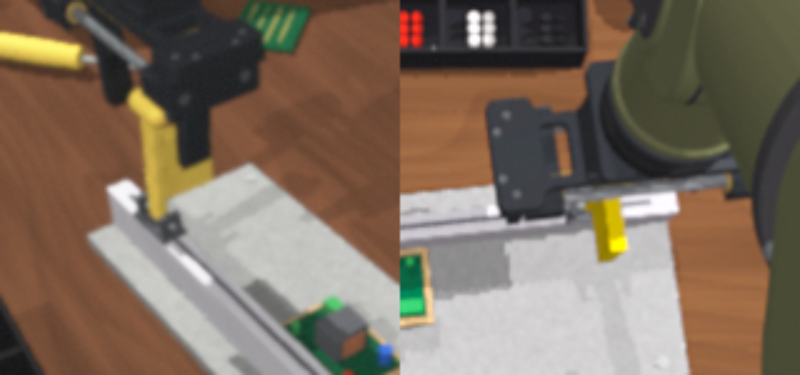

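The grip bar sits between the open fingers. I'll nudge the tool by the few mm of lag and close.

Converted, 0.002 m / 0.75 = 0.0027.

Request:
{"op": "shift_gripper", "data": {"moves": [1, 0.0027, 0, 0, 0, 0, 0, 0, 0.0027, 0, 0, 0, 0, 0, 0, 0.0027, 0, 0, 0, 0, 0, 0, 0.0027, 0, 0, 0, 0, 0, 0, 0.0027, 0, 0, 0, 0, 0, 0, 0.0027, 0, 0, 0, 0, 0, 0, 0.0027, 0, 0, 0, 0, 0], "grip_force": 10}}

```text
clock: 2.8
tool_pos: [0.6357, -0.137, 0.1387]
eef_rot: [0.999, 0.053, -0.0, -0.0]
contact_force: [-0.9, 5.7, 1.3]
opening: 0.48
finger_force: 3.7
```

Run:
```python
from h import *
s=r.get_state();togo([.6352,-.1353,.139]);print(s['opening']*.088,s['finger_force'],s['contact_force'])
```

```text
tool d [-0.0003 -0.0018 -0.0003] rotvec [-0.0005  0.0001  0.0017] pos [ 0.6357 -0.137   0.1387]
0.04227276862892517 3.6869650706648827 [-0.91021737  5.69565414  1.2547361 ]
```

Converted, -0.079 m / 0.75 = -0.1053, -0.028 m / 0.75 = -0.0373.

Request:
{"op": "shift_gripper", "data": {"moves": [0, -0.012, -0.0027, 0.0013, 0, 0, 0, 0, -0.0253, -0.0027, 0.0027, 0, 0, 0, 0, -0.0373, -0.0027, 0.0067, 0, 0, 0, 0, -0.0493, -0.0027, 0.0107, 0, 0, 0, 0, -0.06, -0.0027, 0.0173, 0, 0, 0, 0, -0.0707, -0.0027, 0.024, 0, 0, 0, 0, -0.0813, -0.0027, 0.032, 0, 0, 0, 0, -0.0893, -0.0027, 0.04, 0, 0, 0, 0, -0.0987, -0.0027, 0.0493, 0, 0, 0, 0, -0.1053, -0.0027, 0.06, 0, 0, 0]}}

```text
clock: 3.8
tool_pos: [0.5572, -0.1433, 0.0933]
eef_rot: [0.999, 0.053, 0.001, -0.0]
contact_force: [3.2, 3.3, -1.9]
opening: 0.437
finger_force: 10.1
```

Run:
```python
from h import *
s=r.get_state();q=.55;g=np.array([.620-.095*np.cos(q),-.2005,0]);p=g[0]*ex+g[1]*ey;p[2]=.062+.095*np.sin(q)-.019;togo(p);print(s['opening'],s['contact_force'])
q=0;g=np.array([.620-.095*np.cos(q),-.2005,0]);p=g[0]*ex+g[1]*ey;p[2]=.062+.095*np.sin(q)-.019;togo(p)
```

```text
tool d [-0.0003  0.0001  0.0006] rotvec [-0.0002 -0.0013  0.0022] pos [ 0.5572 -0.1433  0.0933]
0.4374776055963837 [ 3.16998404  3.28228735 -1.94607016]
tool d [-0.0143  0.0001  0.0502] rotvec [-0.0002 -0.0013  0.0022] pos [ 0.5572 -0.1433  0.0933]
```

Converted, 0.053 m / 0.75 = 0.0707, 0.05 m / 0.75 = 0.0667.

Request:
{"op": "shift_gripper", "data": {"moves": [0, -0.0053, 0, 0.0107, 0, 0, 0, 0, -0.0107, 0, 0.0227, 0, 0, 0, 0, -0.0147, 0, 0.0347, 0, 0, 0, 0, -0.0173, 0, 0.0467, 0, 0, 0, 0, -0.0187, 0, 0.06, 0, 0, 0, 0, -0.0187, 0, 0.0667, 0, 0, 0, 0, -0.0187, 0, 0.0707, 0, 0, 0, 0, -0.0187, 0, 0.0707, 0, 0, 0, 0, -0.0187, 0, 0.0707, 0, 0, 0, 0, -0.0187, 0, 0.0707, 0, 0, 0]}}

```text
clock: 4.8
tool_pos: [0.5426, -0.1449, 0.0407]
eef_rot: [0.999, 0.053, -0.001, -0.0]
contact_force: [0.4, 5.0, 3.9]
opening: 0.429
finger_force: 9.6
```

Run:
```python
from h import *
q=0;g=np.array([.620-.095*np.cos(q),-.2005,0]);p=g[0]*ex+g[1]*ey;p[2]=.062+.095*np.sin(q)-.019;togo(p)
a=snapshot("scene")[80:260,200:390]
cv2.imwrite("pics/g2.png",cv2.resize(a,None,fx=3,fy=3)[:,:,::-1])
```

```text
tool d [ 0.0004  0.0001 -0.0023] rotvec [-0.0003  0.001   0.0021] pos [ 0.5426 -0.1449  0.0407]
```

View pics/g2.png

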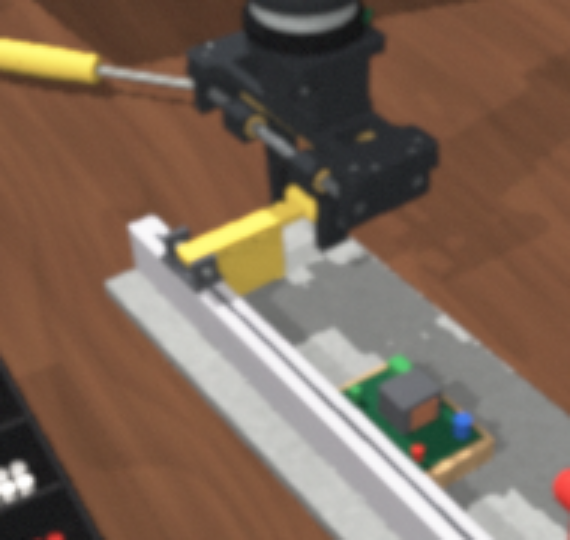

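The leaf is level, with the bar held between the fingers. Next I open, lift off and remeasure the circuit.

Converted, -0.13 m / 0.75 = -0.1733, -0.12 m / 0.75 = -0.16.

Request:
{"op": "shift_gripper", "data": {"moves": [0.75, 0, 0, -0.0013, 0, 0, 0, 0.75, 0, 0, -0.0013, 0, 0, 0, 0.75, 0, 0, -0.0013, 0, 0, 0, 0.75, 0, 0, -0.0013, 0, 0, 0, 0.75, 0, 0, -0.04, 0, 0, 0, 0.75, 0, 0, -0.0933, 0, 0, 0, 0.75, -0.04, 0, -0.1467, 0, 0, 0, 0.75, -0.0933, 0, -0.1733, 0, 0, 0, 0.75, -0.16, 0, -0.1733, 0, 0, 0, 0.75, -0.16, 0, -0.1733, 0, 0, 0], "grip_force": 10}}

```text
clock: 5.85
tool_pos: [0.4128, -0.1584, 0.1708]
eef_rot: [0.999, 0.05, -0.007, -0.001]
contact_force: [0.4, 0.1, -0.2]
opening: 0.751
finger_force: 0.0
```

Run:
```python
from h import *
a=snapshot("top");b=snapshot("scene");cv2.imwrite("pics/t3.png",a[:,:,::-1]);cv2.imwrite("pics/s3.png",b[:,:,::-1])
x=cv2.resize(a[130:270,270:445],None,fx=4,fy=4,interpolation=cv2.INTER_CUBIC);x=x[:560,:]
cv2.imwrite("pics/c3.png",x[:,:,::-1])
x=cv2.resize(b[140:250,240:375],None,fx=5,fy=5,interpolation=cv2.INTER_CUBIC);cv2.imwrite("pics/c4.png",x[:,:,::-1])
```

```text
(no output)
```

View pics/c3.png

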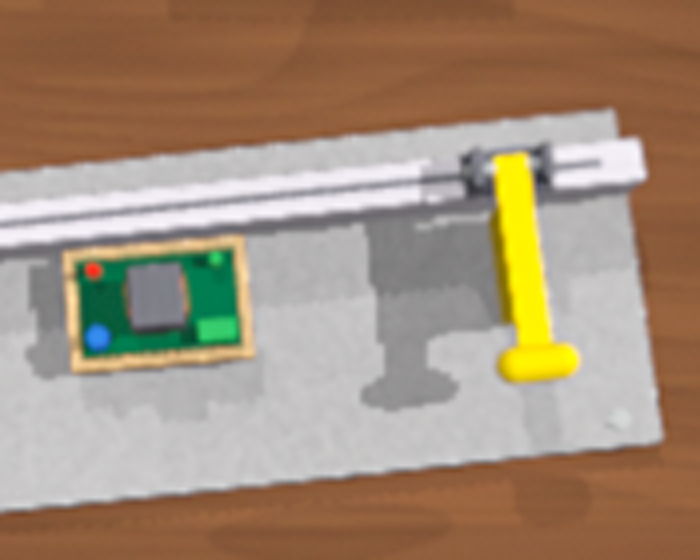

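View pics/c4.png

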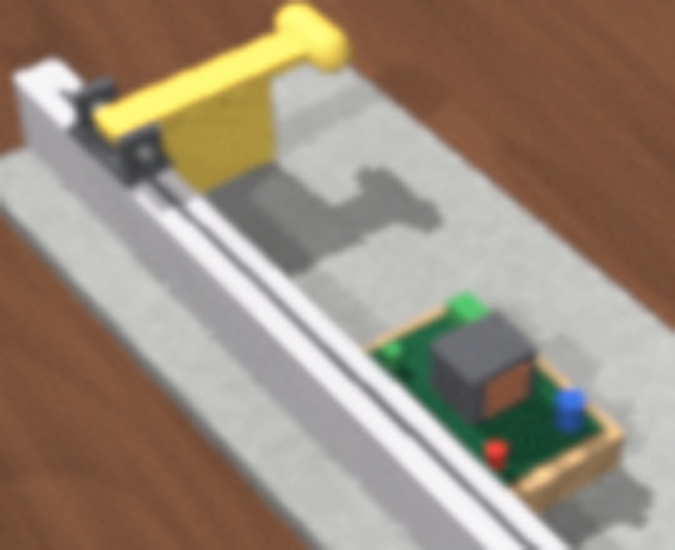

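The leaf is fully down; the bar is at top crop (538,363) and scene crop (312,37). The transformer's top face centre is at top crop (156,297) and scene crop (485,350).

Run:
```python
from h import *
t=lambda x,y:(x/4+270-.37,y/4+130-.37)
s=lambda x,y:(x/5+240-.4,y/5+140-.4)
f=lambda n,p:print(n,np.round(p,4),"jig",round(p@ex,4),round(p@ey,4))
p,e=tri(T,t(156,297),S,s(485,350));f("trafo",p);print(e);f("trafo.044",T.plane([t(156,297)],.044)[0])
p,e=tri(T,t(538,363),S,s(312,37));f("bar",p);print(e)
P=T.plane([t(*c) for c in((64,252),(242,236),(254,353),(74,372))],.018);f("wood",P.mean(0))
d=P[0]+P[3]-P[1]-P[2];print("cyaw",np.arctan2(-d[0],d[1]))
m=P.mean(0);m[2]=.1;togo(m)
```

```text
trafo [0.5768 0.0346 0.0538] jig 0.5772 -0.0254
0.0005477950831466552
trafo.044 [0.5785 0.0349 0.044 ] jig 0.579 -0.0253
bar [ 0.5437 -0.1445  0.064 ] jig 0.5258 -0.2001
0.0002667398897079942
wood [0.5797 0.035  0.018 ] jig 0.5802 -0.0254
cyaw 0.0972233512803022
tool d [ 0.1766 -0.176   0.0708] rotvec [0.0003 0.0009 0.0001] pos [ 0.4224 -0.1584  0.171 ]
```

Run:
```python
from h import *
t=lambda x,y:(x/4+270-.37,y/4+130-.37)
s=lambda x,y:(x/5+240-.4,y/5+140-.4)
print("wood corner",tri(T,t(74,372),S,s(622,432)))
for n,a,b in(("+x+y",(129,265),(432,349)),("-x+y",(133,331),(480,389)),("-x-y",(187,328),(536,354)),("+x-y",(184,263),(492,314))):print(n,tri(T,t(*a),S,s(*b)))
print("pred .044",(S.proj([.5785,.0349,.044])[0]-[239.6,139.6])*5)
```

```text
wood corner (array([0.54373185, 0.07541607, 0.03015627]), np.float64(4.53487502743104e-05))
+x+y (array([0.59540427, 0.04196158, 0.06881077]), np.float64(0.014414035336663423))
-x+y (array([0.57055173, 0.04064272, 0.03329938]), np.float64(0.018423537254513664))
-x-y (array([0.55789548, 0.02621309, 0.03673743]), np.float64(0.017813171590906982))
+x-y (array([0.58223777, 0.0277108 , 0.07188611]), np.float64(0.02108396716414159))
pred .044 [479.35062461 371.12742842]
```

The 12 mm base board explains the heights: wood top 30 mm, transformer top about 55 mm. Now I move over the circuit and go down around the transformer.

Converted, -0.175 m / 0.75 = -0.2333, 0.174 m / 0.75 = 0.232.

Request:
{"op": "shift_gripper", "data": {"moves": [0.6, 0.04, -0.04, 0, 0, 0, 0, 0.6, 0.08, -0.08, 0, 0, 0, 0, 0.6, 0.12, -0.12, 0, 0, 0, 0, 0.6, 0.16, -0.16, 0.0133, 0, 0, 0, 0.6, 0.2, -0.2, 0.04, 0, 0, 0, 0.6, 0.232, -0.2333, 0.0667, 0, 0, 0, 0.6, 0.232, -0.2333, 0.0933, 0, 0, 0, 0.6, 0.232, -0.2333, 0.1067, 0, 0, 0, 0.6, 0.232, -0.2333, 0.1133, 0, 0, 0, 0.6, 0.232, -0.2333, 0.1133, 0, 0, 0], "grip_force": 10}}

```text
clock: 6.95
tool_pos: [0.5781, 0.0335, 0.0854]
eef_rot: [0.999, 0.052, -0.0, 0.0]
contact_force: [-0.4, -0.2, 0.5]
opening: 0.598
finger_force: 0.0
```

Run:
```python
from h import *
togo([.5768,.0346,.041])
```

```text
tool d [-0.0012 -0.0012  0.0444] rotvec [0.0008 0.0009 0.0004] pos [0.5781 0.0335 0.0854]
```

Converted, 0.044 m / 0.75 = 0.0587, 0.035 m / 0.75 = 0.0467.

Request:
{"op": "shift_gripper", "data": {"moves": [0.6, -0.0013, -0.0013, 0.0267, 0, 0, 0, 0.6, -0.0013, -0.0013, 0.0467, 0, 0, 0, 0.6, -0.0013, -0.0013, 0.0587, 0, 0, 0, 0.6, -0.0013, -0.0013, 0.0587, 0, 0, 0, 0, -0.0013, -0.0013, 0.0587, 0, 0, 0, 0, -0.0013, -0.0013, 0.0587, 0, 0, 0, 0, -0.0013, -0.0013, 0.0587, 0, 0, 0, 0, -0.0013, -0.0013, 0.0587, 0, 0, 0, 0, -0.0013, -0.0013, 0.0587, 0, 0, 0], "grip_force": 10}}

```text
clock: 7.85
tool_pos: [0.5776, 0.0353, 0.0423]
eef_rot: [0.999, 0.053, 0.001, 0.0]
contact_force: [-0.8, -1.1, 3.6]
opening: 0.289
finger_force: 10.0
```

Run:
```python
from h import *
togo([.5768,.0346,.041]);s=r.get_state();print(s['opening']*88);p=s['tool_pos'];print("to go along fence",-.2003+.051-p@ey)
```

```text
tool d [-0.0009  0.0006  0.0013] rotvec [ 0.0003 -0.0011  0.0015] pos [0.5776 0.0353 0.0423]
25.448943351687408
to go along fence -0.12440393686010717
```

Converted, 0.118 m / 0.75 = 0.1573, 0.115 m / 0.75 = 0.1533.

Request:
{"op": "shift_gripper", "data": {"moves": [0, 0, 0.0133, 0, 0, 0, 0, 0, 0, 0.0333, 0, 0, 0, 0, 0, 0, 0.0533, 0, 0, 0, 0, 0, 0, 0.0733, 0, 0, 0, 0, 0, 0, 0.0933, 0, 0, 0, 0, 0, 0, 0.1133, 0, 0, 0, 0, 0, 0, 0.1333, 0, 0, 0, 0, 0, 0, 0.1467, 0, 0, 0, 0, 0, 0, 0.1533, 0, 0, 0, 0, 0, 0, 0.1573, 0, 0, 0, 0]}}

```text
clock: 8.85
tool_pos: [0.5899, -0.0811, 0.0422]
eef_rot: [0.999, 0.053, 0.0, -0.001]
contact_force: [-2.3, 6.0, 7.0]
opening: 0.293
finger_force: 10.0
```

Request:
{"op": "shift_gripper", "data": {"moves": [0, 0, 0.004, 0, 0, 0, 0, 0, 0, 0.0067, 0, 0, 0, 0, 0, 0, 0.0093, 0, 0, 0, 0, 0, 0, 0.0107, 0, 0, 0, 0, 0, 0, 0.0107, 0, 0, 0, 0, 0, 0, 0.0107, 0, 0, 0, 0]}}

```text
clock: 9.45
tool_pos: [0.5908, -0.0885, 0.0422]
eef_rot: [0.999, 0.053, 0.0, -0.001]
contact_force: [-1.3, 5.5, 5.5]
opening: 0.296
finger_force: 10.0
```

Run:
```python
from h import *
s=r.get_state();p=s['tool_pos'];print("to go along fence",-.2003+.051-p@ey,p@ex);print(s['contact_force'],s['opening']*88)
```

```text
to go along fence 1.6246013177956264e-05 0.5784263841937264
[-1.31686153  5.46023271  5.47978465] 26.03716793493225
```

Converted, 0.004 m / 0.75 = 0.0053, 0.002 m / 0.75 = 0.0027.

Request:
{"op": "shift_gripper", "data": {"moves": [0, 0, 0.0027, 0, 0, 0, 0, 0, 0, 0.0053, 0, 0, 0, 0, 0, 0, 0.0053, 0, 0, 0, 0, 0, 0, 0.0053, 0, 0, 0, 0]}}

```text
clock: 9.85
tool_pos: [0.5907, -0.0886, 0.0422]
eef_rot: [0.999, 0.055, -0.0, -0.003]
contact_force: [-2.1, 11.0, 7.8]
opening: 0.295
finger_force: 10.0
```

Run:
```python
from h import *
s=r.get_state();p=s['tool_pos'];print("to go along fence",-.2003+.051-p@ey,p@ex);print(s['contact_force'],s['opening']*88)
a=snapshot("scene");x=cv2.resize(a[130:250,240:375],None,fx=4.5,fy=4.5,interpolation=cv2.INTER_CUBIC);cv2.imwrite("pics/c5.png",x[:,:,::-1])
```

```text
to go along fence 0.0001490320935108036 0.5783332438506716
[-2.07413822 10.99382234  7.80863644] 25.939846120188022
```

View pics/c5.png

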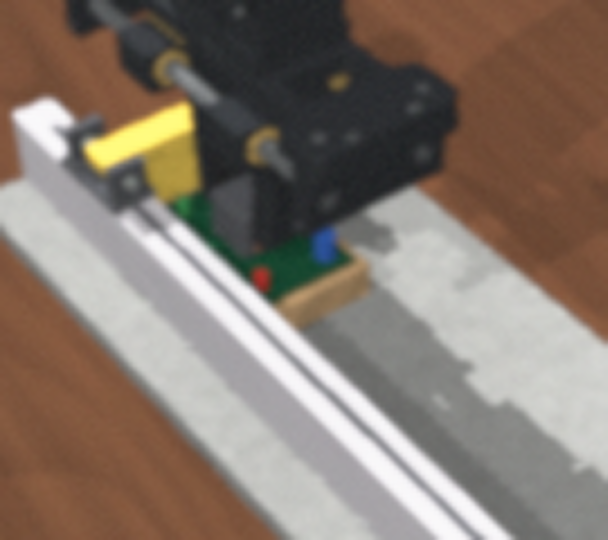

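The circuit is hard against the tongue: motion stopped and the force rose to 11 N. Now I relax, release and lift.

Converted, -0.07 m / 0.75 = -0.0933, -0.005 m / 0.75 = -0.0067.

Request:
{"op": "shift_gripper", "data": {"moves": [0, 0, -0.004, 0, 0, 0, 0, 0, 0, -0.0067, 0, 0, 0, 0, 0, 0, -0.0067, 0, 0, 0, 0, 0.4, 0, -0.0067, 0, 0, 0, 0, 0.4, 0, -0.0067, 0, 0, 0, 0, 0.4, 0, -0.0067, 0, 0, 0, 0, 0.4, 0, -0.0067, -0.02, 0, 0, 0, 0.4, 0, -0.0067, -0.0533, 0, 0, 0, 0.4, 0, -0.0067, -0.0933, 0, 0, 0, 0.4, 0, -0.0067, -0.0933, 0, 0, 0]}}

```text
clock: 10.9
tool_pos: [0.5932, -0.0896, 0.1162]
eef_rot: [0.999, 0.053, 0.004, 0.001]
contact_force: [0.9, -0.8, 0.3]
opening: 0.393
finger_force: 0.0
```

Run:
```python
from h import *
togo([.5437,-.1445,.110]);togo([.5437,-.1445,.044])
```

```text
tool d [-0.055   0.0494  0.0059] rotvec [ 0.0021 -0.0077  0.0012] pos [ 0.5932 -0.0896  0.1162]
tool d [-0.0556  0.0492  0.0719] rotvec [ 0.0021 -0.0077  0.0012] pos [ 0.5932 -0.0896  0.1162]
```

Request:
{"op": "shift_gripper", "data": {"moves": [0.7, -0.0333, 0.0333, 0, 0, 0, 0, 0.7, -0.0707, 0.0667, 0, 0, 0, 0, 0.7, -0.0707, 0.0667, 0, 0, 0, 0, 0.7, -0.0707, 0.0667, 0.0267, 0, 0, 0, 0.7, -0.0707, 0.0667, 0.0533, 0, 0, 0, 0.7, -0.0707, 0.0667, 0.08, 0, 0, 0, 0.7, -0.0707, 0.0667, 0.0907, 0, 0, 0, 0.7, -0.0707, 0.0667, 0.0907, 0, 0, 0, 0.7, -0.0707, 0.0667, 0.0907, 0, 0, 0]}}

```text
clock: 11.8
tool_pos: [0.5434, -0.1441, 0.0442]
eef_rot: [0.999, 0.053, 0.0, 0.0]
contact_force: [-0.5, 0.5, -0.1]
opening: 0.7
finger_force: 0.0
```

Run:
```python
from h import *
togo([.5434,-.1445,.043])
```

```text
tool d [-0.      0.0004  0.0012] rotvec [ 0.0003 -0.0007  0.0019] pos [ 0.5434 -0.1441  0.0442]
```

Converted, 0.001 m / 0.75 = 0.0013.

Request:
{"op": "shift_gripper", "data": {"moves": [0, 0, 0, 0.0013, 0, 0, 0, 0, 0, 0, 0.0013, 0, 0, 0, 0, 0, 0, 0.0013, 0, 0, 0, 0, 0, 0, 0.0013, 0, 0, 0, 0, 0, 0, 0.0013, 0, 0, 0, 0, 0, 0, 0.0013, 0, 0, 0], "grip_force": 12}}

```text
clock: 12.4
tool_pos: [0.5434, -0.1446, 0.0432]
eef_rot: [0.999, 0.053, 0.001, 0.0]
contact_force: [1.0, -1.5, 5.1]
opening: 0.432
finger_force: 11.5
```

Request:
{"op": "shift_gripper", "data": {"moves": [0, 0, 0, -0.0093, 0, 0, 0, 0, 0.0013, 0, -0.0187, 0, 0, 0, 0, 0.0027, 0, -0.028, 0, 0, 0, 0, 0.0053, 0, -0.0373, 0, 0, 0, 0, 0.0087, 0, -0.0467, 0, 0, 0, 0, 0.0127, 0, -0.0547, 0, 0, 0, 0, 0.0173, 0, -0.064, 0, 0, 0, 0, 0.0227, 0, -0.072, 0, 0, 0, 0, 0.028, 0, -0.0787, 0, 0, 0, 0, 0.034, 0, -0.0867, 0, 0, 0]}}

```text
clock: 13.4
tool_pos: [0.5677, -0.142, 0.1079]
eef_rot: [0.999, 0.053, -0.001, 0.0]
contact_force: [-0.3, -4.2, -2.5]
opening: 0.434
finger_force: 12.1
```

Converted, 0.066 m / 0.75 = 0.088, -0.03 m / 0.75 = -0.04.

Request:
{"op": "shift_gripper", "data": {"moves": [0, 0.0067, 0, -0.0067, 0, 0, 0, 0, 0.0133, 0, -0.0133, 0, 0, 0, 0, 0.0213, 0, -0.0187, 0, 0, 0, 0, 0.0293, 0, -0.024, 0, 0, 0, 0, 0.0387, 0, -0.028, 0, 0, 0, 0, 0.0467, 0, -0.032, 0, 0, 0, 0, 0.056, 0, -0.0347, 0, 0, 0, 0, 0.0653, 0, -0.0373, 0, 0, 0, 0, 0.0747, 0, -0.0387, 0, 0, 0, 0, 0.088, 0, -0.04, 0, 0, 0]}}

```text
clock: 14.4
tool_pos: [0.634, -0.1351, 0.1382]
eef_rot: [0.999, 0.053, -0.0, 0.0]
contact_force: [-0.1, -5.3, -3.4]
opening: 0.436
finger_force: 12.1
```

Request:
{"op": "shift_gripper", "data": {"moves": [0, 0, 0, 0, 0, 0, 0, 0, 0, 0, 0, 0, 0, 0, 0.75, 0, 0, 0, 0, 0, 0, 0.75, 0, 0, 0, 0, 0, 0, 0.75, 0, 0, 0, 0, 0, 0, 0.75, 0, 0, 0, 0, 0, 0, 0.75, 0, 0, -0.04, 0, 0, 0, 0.75, 0, 0, -0.0933, 0, 0, 0, 0.75, 0, 0, -0.1333, 0, 0, 0]}}

```text
clock: 15.3
tool_pos: [0.6344, -0.134, 0.2398]
eef_rot: [0.999, 0.053, 0.001, -0.0]
contact_force: [0.8, 0.0, -0.8]
opening: 0.749
finger_force: 0.0
```

Request:
{"op": "shift_gripper", "data": {"moves": [0.75, -0.0667, 0, -0.0133, 0, 0, 0, 0.75, -0.1333, 0, -0.0133, 0, 0, 0, 0.75, -0.2, 0, -0.0133, 0, 0, 0, 0.75, -0.2667, 0, -0.0133, 0, 0, 0, 0.75, -0.2933, 0, -0.0133, 0, 0, 0, 0.75, -0.2933, 0, -0.0133, 0, 0, 0, 0.75, -0.2933, 0, -0.0133, 0, 0, 0]}}

```text
clock: 16.0
tool_pos: [0.4163, -0.1576, 0.2482]
eef_rot: [0.999, 0.053, 0.001, 0.0]
contact_force: [1.3, -0.1, -0.6]
opening: 0.753
finger_force: 0.0
```

Run:
```python
from h import *
a=snapshot("top");b=snapshot("scene")
x=np.hstack([cv2.resize(a[130:270,310:450],(395,395)),cv2.resize(b[100:240,240:380],(395,395))]);cv2.imwrite("pics/c6.png",x[:,:,::-1])
```

```text
(no output)
```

View pics/c6.png

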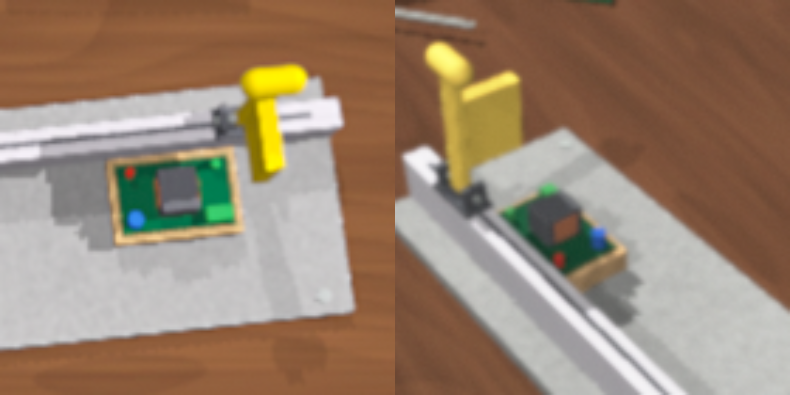

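The yellow stop is up and the circuit is square beside it, with wood corners at top crop (108,160), (234,147), (242,232) and (118,244). A numeric check comes before hand-in.

Run:
```python
from h import *
P=T.plane([(x/2.821+310-.3,y/2.821+130-.3) for x,y in((108,160),(234,147),(242,232),(118,244))],.03)
m=P.mean(0);d=P[0]+P[3]-P[1]-P[2]
dy=m@ey+.2003;dx=m@ex-.620;dw=np.arctan2(-d[0],d[1])-yaw;print(dy,dx,dw)
if .044<dy<.058 and -.052<dx<-.033 and abs(dw)<.12: print(r.finish_job())
```

```text
0.050666052386753396 -0.04212159972274543 -0.004906685750938666
the job is handed in; nothing more can be done
None
```

I handed the job in at about 16 s of the 61 s allowed, with the yellow stop back up and the red stop never touched; my last camera check put the circuit 50.7 mm from the yellow stop, about 2 mm off the fence and square to within 0.3°. The result of the judging was not shown.

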